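Bring the mallet to the ready over the clay

ROBOT

A 6-joint arm with a two-finger parallel gripper is mounted at the origin on a cart in front of the work surface, level with it; the furniture and walls round the work are solid. World frame = base frame: x ahead of the robot, y to its left, z up, the work surface at z = 0. Lengths are in m, angles in rad, forces in N, time in s.
With the tool pointing down it reaches from about 0.3 to 0.775 m from the base axis. Payload 14.6 kg.
Tool frame: the origin (TCP) lies at the very end of the fingers, on their centre line; the grasp point (between the pads) lies 19 mm behind it; y points along the fingers, z is the direction in which the jaws open and shut, and the axes are right-handed (so a half turn about y gives the same grasp; the last joint's range is limited). The gripper opens to 94 mm and grips with 3 to 60 N. Pads are 16 mm wide; open, the fingers measure 119 mm over their backs; the gripper's body (75 mm by 177 mm) begins 78 mm behind the grasp point.
Start: joints at [1.206, 0.3, 1.521, -0, 1.321, -0.067], TCP at [0.161, 0.526, 0.205] pointing down, gripper open.
Joint ranges: [-3.03, 3.03], [-0.79, 2.21], [0.23, 2.52], [-1.04, 4.18], [0, 3.07], [-2.55, 2.55]. Speed limits (rad/s): [2.22, 2.22, 2.57, 3.14, 3.14, 3.14].

INTERFACE

Orientations are given as [roll, pitch, yaw] about the fixed x, y, z axes, in that order (R = Rz(yaw) Ry(pitch) Rx(roll)).
In Python, from station import get_obs, camera, job gives the robot as it stands.
- The arm moves only by the tool step_arm, never from a script. Its argument "targets" is a list of rows, each a list of 6 numbers: the shift along the tool's x, y, z in mm, then the turn, a rotation vector about the tool's x, y, z in degrees. In form: [[dx, dy, dz, rx, ry, rz], ...]. A call has 1 to 12 rows; each row shifts and turns the commanded pose from where the row before left it, along the tool's axes as they then stand; what a row does not reach is not made up. A row lasts 1/8 s, in which the tool goes at most 62.5 mm and 10.7 degrees, less where a joint would pass 70% of its speed; a pose out of reach is approached as far as the arm can. A call is refused whole if a number of a shift passes 62.5 or a number of a turn 10.7, either way. A call with a gripper value outside its range is refused whole. "gripper" is the opening, from -1 (shut) to 1 (fully open), set as the call begins (left out, the last holds). The fingers move at their own pace and stop on an object; "squeeze" is the grip in N (left out, the last holds). Time passes only in rows, so rows that do not move let the fingers close. It gives the time, the measured TCP pose, the force and the opening at its end, in the units of the state.
- get_obs(): the state, without advancing time (a new reading comes with each control period).
- camera(name): name is "side" or "top"; returns a dict with "pixels" (400x640x3 uint8, red, green, blue), "intrinsics" (3x3 intrinsics, pixels), "k1" (the pictures are not rectified: a ray, as slopes to the right and down, at radius r is drawn at 1 + k1 r^2 times it, then the intrinsics apply), "R" (3x3) and "t" (3): a world point X has camera coordinates R X + t. Camera axes: x right, y down, z forward; pixel columns grow to the right and rows downward; lengths in m; the calibration is good to about 2 mm. A picture is of the moment at which its call begins. There is no depth.
- job.hand_in(): hands the job in, once; it reports no verdict.
The state is a dict: "time_s": time; "qpos": joint angles; "joint_vel": joint speeds; "tau": joint torques, N m; "ee_pos": TCP position; "eef_rot": TCP orientation; "force": force on the tool from outside, world axes, zero at the start; "moment": the same for the moment, N m; "grip_width": finger opening in m.
Only numpy, scipy, OpenCV 4.12 (cv2) and the standard library are available. Lean on these libraries where they do the work, as an engineer would, in place of code of your own. Each camera call takes 0.05 s, during which the arm holds its last target.

TASK

Draw the small wooden mallet out of the slanted wooden rest by its handle, turn it level, and bring it to the ready with its head straight above the lump of clay, about a hand's breadth clear of it. Finish while still holding it there, level and still: do not put it down or let go. Do not strike or shift the clay, leave the plain roller in its socket, and leave the cork block and the cup where they are.

Things in the scene. Friction and masses are not known exactly. Their poses are not given: they have to be found in the camera images.
- rest: Fixed light-wood tool rest: 125 x 226 x 12 mm foot board, 100 mm high. Origin: centre of underside; z up, front = own -x. A thick block hangs tilted between two cheeks (outer faces at own y = +-112 mm, 84 mm high). Two round sockets, 40 mm bore, 42 mm deep, 96 mm apart along own y, open up and forward, 50 deg from vertical (own -0.766, 0, 0.643). One holds the mallet, the other the roller.
- socket_0 (a point): Centre of the mouth of the socket on the rest's own +y side, 77 mm above the table; axes as the rest's.
- socket_1 (a point): Centre of the mouth of the socket on the rest's own -y side, 77 mm above the table; axes as the rest's.
- mallet: Loose small turned wooden mallet, 0.09 to 0.14 kg: round head, diameter 37, length 60 mm; in line with it a round handle, diameter 15.6 mm, ending 132 mm from the head's middle. It stands head down in either socket, 42 mm of the head inside, handle rising toward the rest's front, 50 deg from vertical. Body origin: an odd point beside the shaft; use the two points.
- mallet_head (a point): Middle of the mallet's head, on its axis; 12 mm inside the socket's mouth at the start. Own x runs along the mallet's axis from the head toward the handle's end.
- mallet_handle (a point): Point on the mallet's axis on the handle, 75 mm from the middle of the head (45 mm from where the handle leaves the head, 57 mm short of the handle's end), a good place to grip; same axes as mallet_head.
- roller: Loose plain straight round wooden roller without any head or handle, 35 mm in diameter, 115 mm long, standing in the other socket along that socket's axis with 73 mm showing. It stays there. The origin is a point beside it, not on it.
- roller_end (a point): Centre of the roller's upper end face.
- lump: Loose lump of brown clay on the table, about 59 x 63 mm and 38 mm high. Origin: centre of its underside, on the table; z up.
- cork: Loose cork block, 58 x 55 x 22 mm, flat on the table; origin at the centre of its underside. To be left alone.
- cup: Loose small clay cup, 65 mm across, 47 mm high; origin at the centre of its underside. To be left alone.
Not all that is in view belongs to the job. What is shaped like the lump but pink or yellow is not meant.

How it is judged:
By the outcome, as a careful person would: the job done as asked, in the order asked, and still so for the second after the job is handed in, while the arm keeps its last pose, push and grip.
It also fails if it takes over 32 s, if anything falls off the work surface, if the arm or the gripper's body presses on something with over 40 N, if the wrist force passes 120 N, or if a joint passes its speed limit or range.

## Working session

There is one attempt and no reset: what is moved stays moved. The work goes in short steps, Python scripts to look and compute and a tool call to move; the robot and the scene stay as the last step left them, time stands still between calls to the robot, and variables do not carry over. Pictures are saved under pics/ and viewed, and the job is handed in when it is done.

Besides the shell and the picture viewer there is one more tool, called after ">>>" by a JSON object that holds its "op" and its "data". step_arm: Moves the arm, as the interface text tells. Its arguments: {"type":"object","properties":{"targets":{"type":"array","items":{"type":"array","items":{"type":"number"}}},"gripper":{"type":"number"},"squeeze":{"type":"number"}},"required":["targets"]}

```bash
mkdir -p pics; ls; python3 - <<'E'
from station import get_obs, camera
import cv2, json, numpy as np
o=get_obs(); print({k:np.round(v,3).tolist() for k,v in o.items()})
for n in("side","top"):
    c=camera(n); cv2.imwrite(f"pics/{n}0.png",cv2.cvtColor(c["pixels"],cv2.COLOR_RGB2BGR))
    print(n,c["intrinsics"],c["k1"],np.round(c["R"],4).tolist(),c["t"])
E
```

```text
pics
{'time_s': 0.0, 'qpos': [1.206, 0.3, 1.522, -0.0, 1.321, -0.067], 'joint_vel': [-0.001, 0.002, -0.001, -0.001, -0.0, 0.002], 'tau': [-0.002, -53.181, -35.273, 0.071, 0.024, -0.0], 'ee_pos': [0.161, 0.526, 0.205], 'eef_rot': [-1.572, 0.0, -0.298], 'force': [0.757, -0.264, -0.246], 'moment': [0.05, -0.04, -0.03], 'grip_width': 0.094}
side [[453.48196482   0.         319.42302723]
 [  0.         453.48196482 200.87749476]
 [  0.           0.           1.        ]] -0.08485432494636745 [[-0.9755, -0.2197, 0.0115], [-0.1309, 0.5378, -0.8328], [0.1768, -0.8139, -0.5534]] [0.5191787  0.2335132  0.91458435]
top [[496.29089777   0.         315.77742298]
 [  0.         496.29089777 198.87962391]
 [  0.           0.           1.        ]] 0.0030827595377805115 [[-0.0024, -0.9999, -0.0117], [-0.9924, 0.0038, -0.123], [0.123, 0.0113, -0.9923]] [-0.11761427  0.59539049  1.0328185 ]
```

View pics/side0.png

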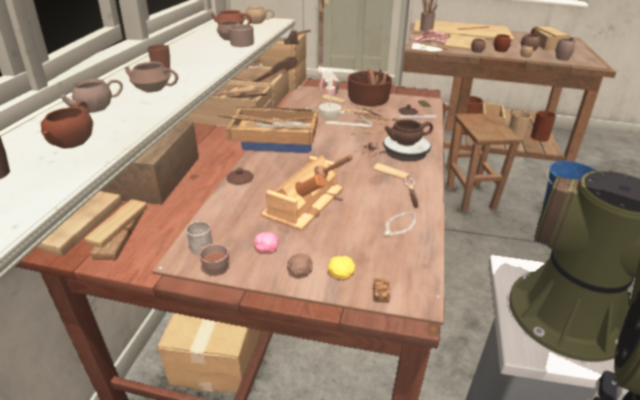

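View pics/top0.png

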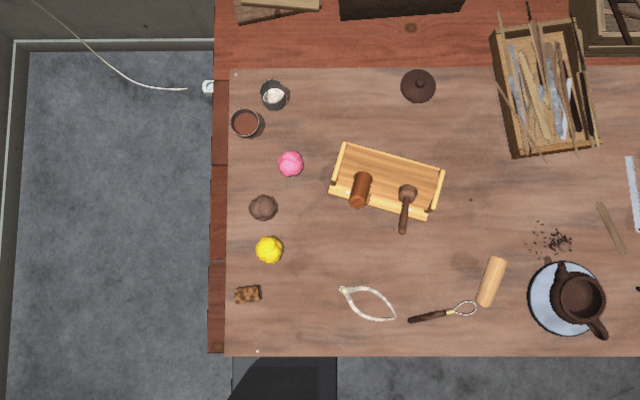

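```bash
cat > h.py <<'E'
from station import get_obs, camera
import cv2, numpy as np
def ray(c,uv):
    K=c["intrinsics"];p=np.array([(uv[0]-K[0,2])/K[0,0],(uv[1]-K[1,2])/K[1,1]]);s=p.copy()
    for _ in range(20): s=p/(1+c["k1"]*(s@s))
    R=np.array(c["R"]);t=np.array(c["t"]); return -R.T@t, R.T@np.array([s[0],s[1],1.])
def onz(c,uv,z):
    o,d=ray(c,uv); return o+d*(z-o[2])/d[2]
def proj(c,X):
    x=np.array(c["R"])@np.array(X)+np.array(c["t"]); s=x[:2]/x[2]; s=s*(1+c["k1"]*(s@s)); K=c["intrinsics"]
    return np.array([s[0]*K[0,0]+K[0,2],s[1]*K[1,1]+K[1,2]])
def tri(c1,u1,c2,u2):
    o1,d1=ray(c1,u1);o2,d2=ray(c2,u2)
    s=np.linalg.lstsq(np.c_[d1,-d2],o2-o1,rcond=None)[0]
    a=o1+s[0]*d1;b=o2+s[1]*d2; return (a+b)/2,np.linalg.norm(a-b)
def crop(c,r0,r1,c0,c1,k,fn):
    im=cv2.cvtColor(c["pixels"],cv2.COLOR_RGB2BGR)[r0:r1,c0:c1]
    cv2.imwrite(fn,cv2.resize(im,None,fx=k,fy=k,interpolation=cv2.INTER_CUBIC))
E
python3 - <<'E'
from h import *
s=camera("side");t=camera("top")
crop(s,140,240,250,370,6,"pics/s1.png"); crop(t,130,250,320,460,5,"pics/t1.png")
E
```

```text
(no output)
```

View pics/s1.png

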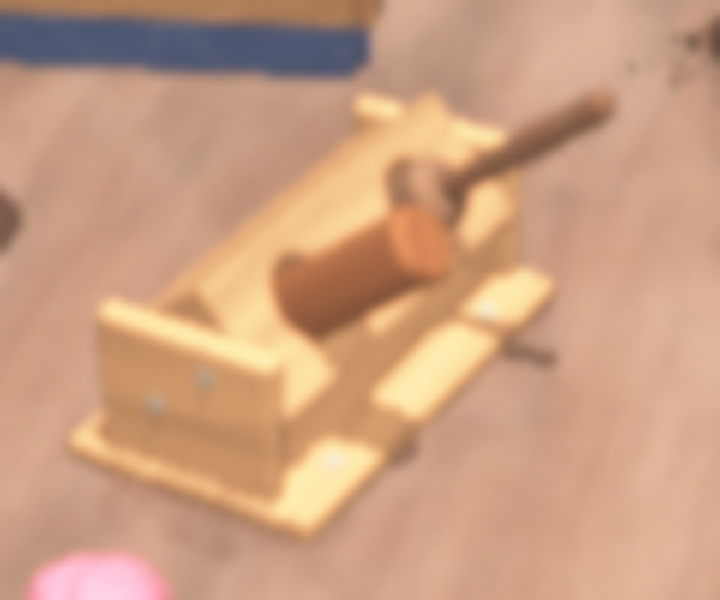

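View pics/t1.png

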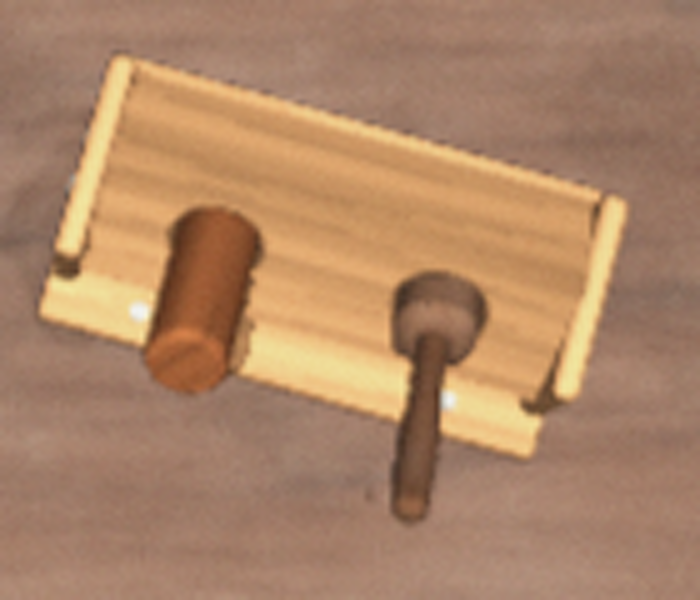

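```bash
python3 - <<'E'
from h import *
s=camera("side");t=camera("top")
f=lambda p,k,c0,r0:((p[0]+.5)/k-.5+c0,(p[1]+.5)/k-.5+r0)
T=lambda *p:f(p,5,320,130); S=lambda *p:f(p,6,250,140)
np.set_printoptions(precision=4,suppress=True)
A=onz(t,T(40,318),.012);B=onz(t,T(532,457),.012);print("front foot corners",A,B,np.linalg.norm(A-B))
A2=onz(s,S(305,535),.006);C2=onz(s,S(552,275),.012);print("side: ",A2,C2)
y=(A-B)/np.linalg.norm(A-B);x=np.array([y[1],-y[0],0]);print("x",x,"yaw",np.degrees(np.arctan2(x[1],x[0])))
ax=-.766*x+[0,0,.643]
# cheeks tops z .084
for p in[(125,60),(70,255),(615,205),(570,395)]: print("cheek",onz(t,T(*p),.084))
tip,e=tri(t,T(411,505),s,S(600,103));print("tip",tip,e)
print("tip onz .154",onz(t,T(411,508),.154))
print("roller end tri",*tri(t,T(188,360),s,S(420,240)))
h0=tri(t,T(430,338),s,S(455,190));print("handle root",*h0)
d=tip-h0[0];print("axis meas",d/np.linalg.norm(d),"exp",ax)
E
```

```text
front foot corners [ 0.6105 -0.1453  0.012 ] [ 0.5484 -0.3599  0.012 ] 0.2233905550503723
side:  [ 0.6139 -0.1453  0.006 ] [ 0.5492 -0.3644  0.012 ]
x [ 0.9605 -0.2781  0.    ] yaw -16.148724126726755
cheek [ 0.7092 -0.1804  0.084 ]
cheek [ 0.627  -0.1569  0.084 ]
cheek [ 0.6469 -0.382   0.084 ]
cheek [ 0.5681 -0.361   0.084 ]
tip [ 0.5193 -0.2843  0.1502] 0.00021342716516986734
tip onz .154 [ 0.5181 -0.2837  0.154 ]
roller end tri [ 0.5788 -0.2023  0.1216] 0.00012371743983667386
handle root [ 0.5884 -0.3042  0.0875] 0.006106940914105079
axis meas [-0.7241  0.2082  0.6575] exp [-0.7358  0.213   0.643 ]
```

```bash
python3 - <<'E'
from h import *
s=camera("side");t=camera("top")
crop(s,215,315,180,400,3.6,"pics/s2.png"); crop(t,70,320,225,325,2.4,"pics/t2.png")
crop(t,185,232,240,287,12,"pics/t3.png");crop(s,245,285,275,325,12,"pics/s3.png")
E
```

```text
(no output)
```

View pics/t3.png

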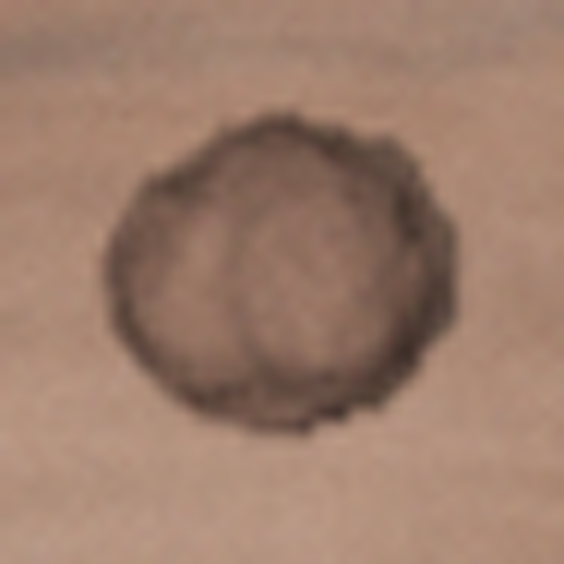

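View pics/s3.png

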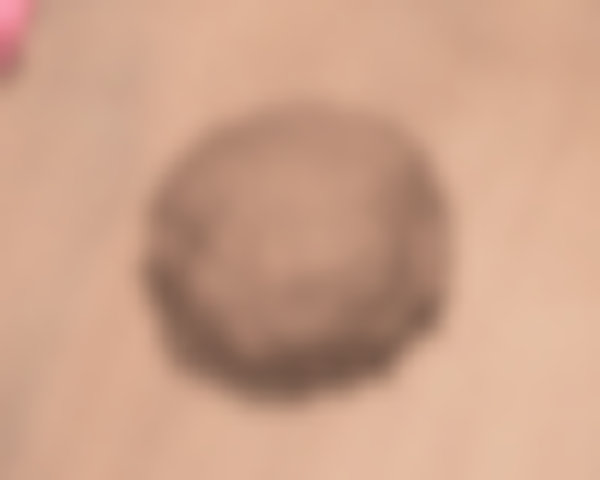

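View pics/s2.png

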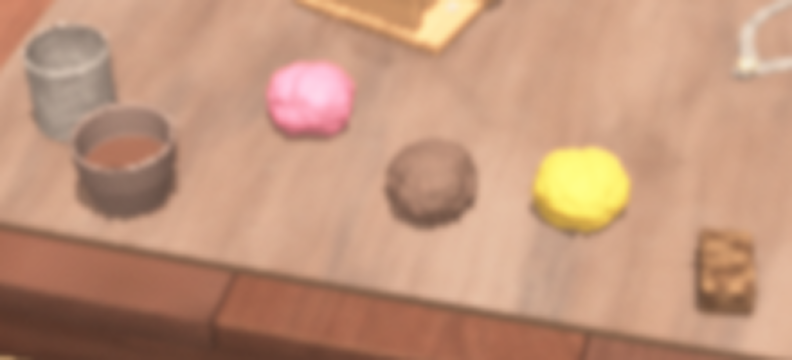

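```bash
python3 - <<'E'
from h import *
np.set_printoptions(precision=4,suppress=True)
s=camera("side");t=camera("top")
f=lambda p,k,c0,r0:((p[0]+.5)/k-.5+c0,(p[1]+.5)/k-.5+r0)
u=f((281,275),12,240,185);v=f((297,251),12,275,245)
print(onz(t,u,.015),onz(s,v,.018),*tri(t,u,s,v))
# required TCP at grasp: handle pt 72mm from head
m=np.array([-.735,.2125,.644]);m/=np.linalg.norm(m)
tip=np.array([.5187,-.284,.152]); g=tip-.060*m
xr=np.array([.9605,-.278,0])
for tilt in(20,):
    a=-np.sin(np.radians(tilt))*xr-np.cos(np.radians(tilt))*np.array([0,0,1]); print("g",g,"a",a,"TCP",g+.019*a,"pre",g+.019*a-.1*a)
E
```

```text
[ 0.5791 -0.0032  0.015 ] [0.578  0.0013 0.018 ] [ 0.5792 -0.0031  0.014 ] 1.5713193882578583e-07
g [ 0.5628 -0.2967  0.1134] a [-0.3285  0.0951 -0.9397] TCP [ 0.5566 -0.2949  0.0955] pre [ 0.5894 -0.3045  0.1895]
```

>>> {"op": "step_arm", "data": {"targets": [[33,0,-33,0,0,0],[33,0,-33,0,0,0],[33,0,-33,0,0,0],[33,0,-33,0,0,0],[33,0,-33,0,0,0],[33,0,-33,0,0,0],[33,0,-33,0,0,0],[33,0,-33,0,0,0],[33,0,-33,0,0,0],[33,0,-33,0,0,0],[33,0,-33,0,0,0],[33,0,-33,0,0,0]], "gripper": 0.2, "squeeze": 50}}

```text
time_s: 2.0
ee_pos: [0.4243, 0.0295, 0.2057]
eef_rot: [-1.571, -0.001, -0.298]
force: [0.3, 0.4, 0.3]
grip_width: 0.0563
```

>>> {"op": "step_arm", "data": {"targets": [[32,0,-34,0,0,0],[32,0,-34,0,0,0],[32,0,-34,0,0,0],[32,0,-34,0,0,0],[32,0,-34,0,0,0],[32,0,-34,0,0,0],[32,0,-34,0,0,0],[32,0,-34,0,-0.9,0],[0,0,0,0,0,7],[0,0,0,0,0,7],[0,0,0,0,0,6],[0,0,0,0,0,0]]}}

```text
time_s: 3.5
ee_pos: [0.5891, -0.3041, 0.2033]
eef_rot: [-1.57, 0.351, -0.281]
force: [0.5, 0.1, -0.0]
grip_width: 0.0567
```

```bash
python3 - <<'E'
from h import *
s=camera("side");t=camera("top")
crop(s,100,240,250,410,4.5,"pics/s4.png"); crop(t,110,260,320,480,4.5,"pics/t4.png")
E
```

```text
(no output)
```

View pics/s4.png

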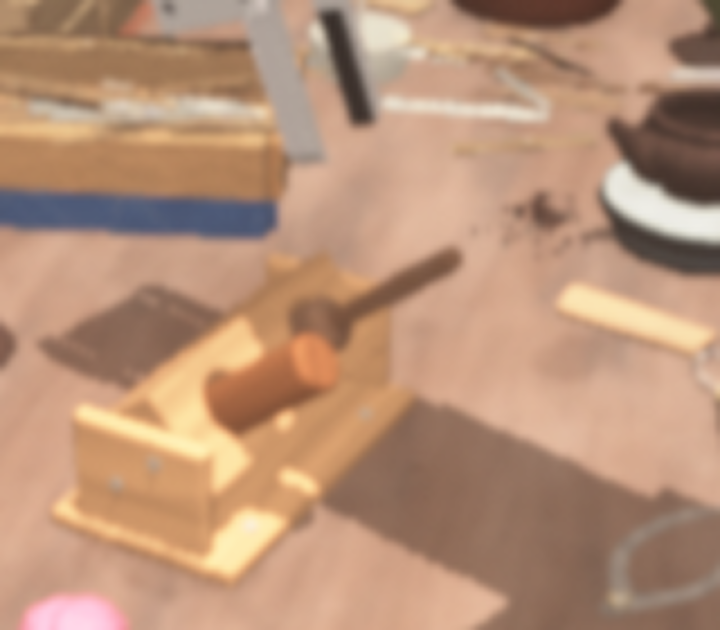

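View pics/t4.png

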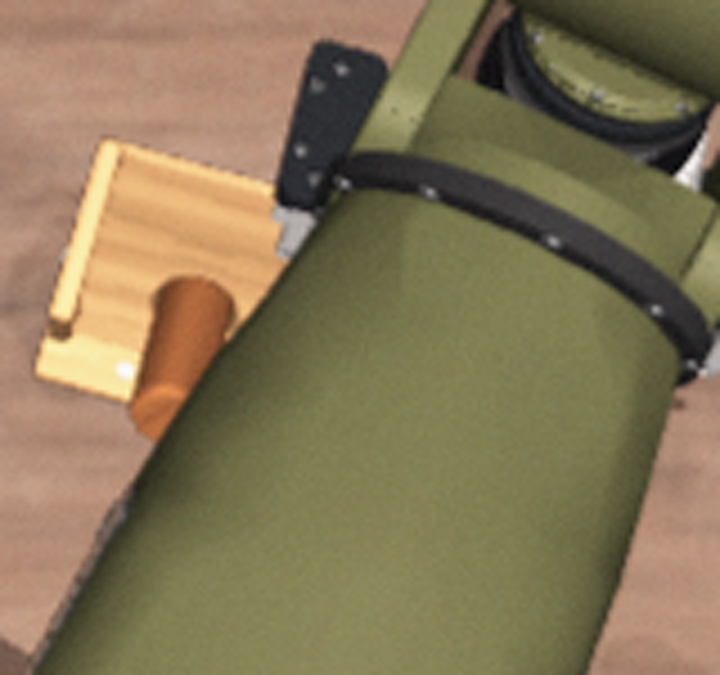

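>>> {"op": "step_arm", "data": {"targets": [[5,0,0,0,0,0],[0,20,0,0,0,0],[0,25,0,0,0,0],[0,20,0,0,0,0],[0,16,0,0,0,0],[0,12,0,0,0,0],[0,0,0,0,0,0]]}}

```text
time_s: 4.47
ee_pos: [0.5624, -0.2965, 0.1162]
eef_rot: [-1.571, 0.349, -0.282]
force: [0.0, -0.4, 0.3]
grip_width: 0.0563
```

```bash
python3 - <<'E'
from h import *
np.set_printoptions(precision=1,suppress=True)
s=camera("side")
tip=np.array([.5187,-.284,.152]);m=np.array([-.735,.2125,.644])
for X in([.5624,-.2965,.1162],tip,tip-.06*m): print((proj(s,X)-[270,120])*7)
crop(s,120,200,270,370,7,"pics/s5.png")
E
```

```text
[444.6 309.5]
[558.6 253.5]
[443.5 315.7]
```

View pics/s5.png

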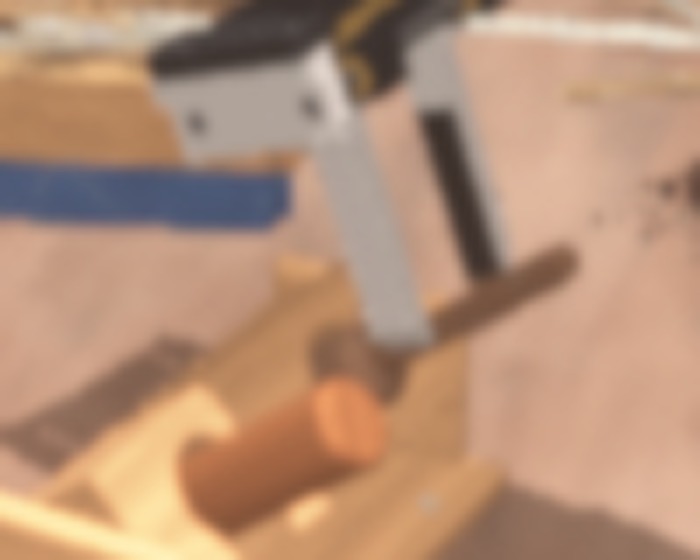

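>>> {"op": "step_arm", "data": {"targets": [[0,10,0,0,0,0],[0,11,0,0,0,0],[0,0,0,0,0,0]]}}

```text
time_s: 4.9
ee_pos: [0.5552, -0.2943, 0.0955]
eef_rot: [-1.57, 0.351, -0.282]
force: [0.1, 0.7, -0.6]
grip_width: 0.0564
```

>>> {"op": "step_arm", "data": {"targets": [[0,0,0,0,0,0],[0,0,0,0,0,0],[0,0,0,0,0,0],[0,0,0,0,0,0],[0,0,0,0,0,0]], "gripper": -1, "squeeze": 50}}

```text
time_s: 5.52
ee_pos: [0.5558, -0.2946, 0.0966]
eef_rot: [-1.571, 0.349, -0.282]
force: [0.3, -0.2, 0.1]
grip_width: 0.0143
```

>>> {"op": "step_arm", "data": {"targets": [[0,0,0,0,0,0],[-3.8,-1.4,0,0,0,0],[-7.5,-2.7,0,0,0,0],[-7.5,-2.7,0,0,0,0],[0,0,0,0,0,0]]}}

```text
time_s: 6.15
ee_pos: [0.5408, -0.2903, 0.1102]
eef_rot: [-1.571, 0.348, -0.282]
force: [0.3, 0.2, -0.9]
grip_width: 0.0144
```

```bash
python3 - <<'E'
from h import *
s=camera("side");crop(s,120,200,270,370,7,"pics/s6.png")
E
```

```text
(no output)
```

View pics/s6.png

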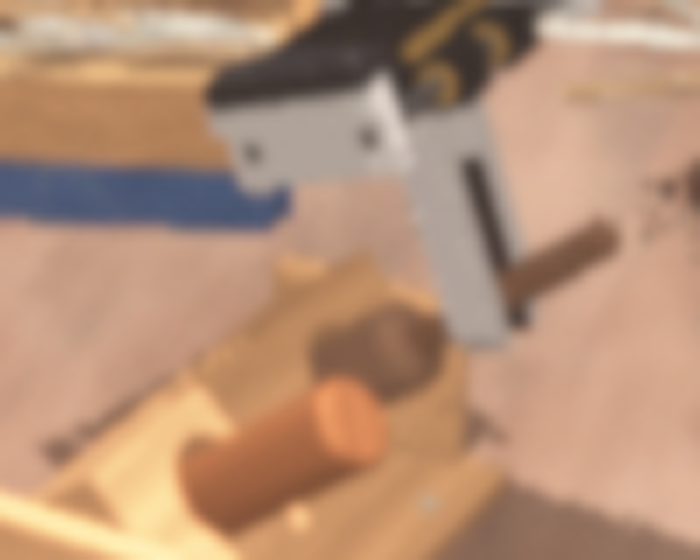

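Gripped and coming out: the head at (385,350) in the crop has moved out with the handle. Pull on, past 42 mm.

>>> {"op": "step_arm", "data": {"targets": [[-9.4,-3.4,0,0,0,0],[-9.4,-3.4,0,0,0,0],[-9.4,-3.4,0,0,0,0],[-9.4,-3.4,0,0,0,0],[-9.4,-3.4,0,0,0,0],[-9.4,-3.4,0,0,0,0],[0,-20,0,0,0,0],[0,-30,0,0,0,0],[0,-20,0,0,0,0],[0,0,0,0,0,0]]}}

```text
time_s: 7.45
ee_pos: [0.5201, -0.2843, 0.2147]
eef_rot: [-1.571, 0.347, -0.282]
force: [-0.2, 0.4, -1.7]
grip_width: 0.0145
```

```bash
python3 - <<'E'
from h import *
s=camera("side");crop(s,80,220,250,410,4.5,"pics/s7.png")
E
```

```text
(no output)
```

View pics/s7.png

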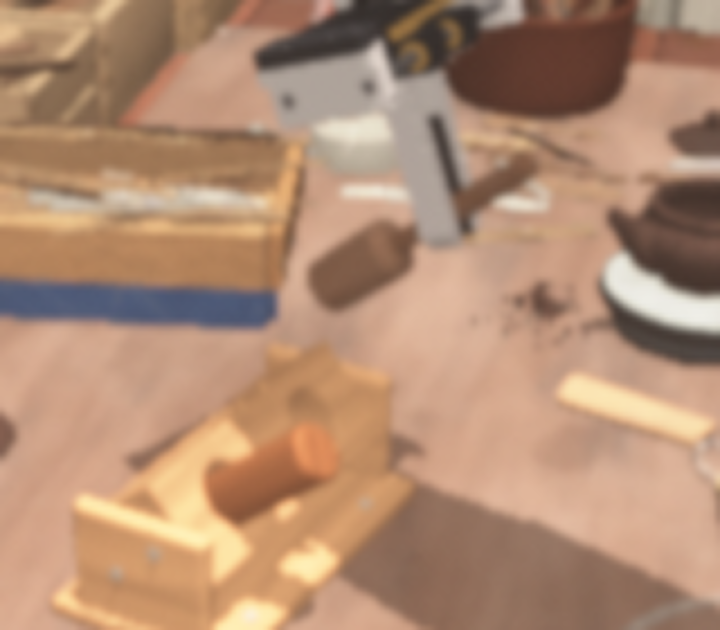

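>>> {"op": "step_arm", "data": {"targets": [[0,0,0,0,0,-6],[0,0,0,0,0,-8],[0,0,0,0,0,-8],[0,0,0,0,0,-8],[0,0,0,0,0,-6],[0,0,0,0,0,-4],[0,0,0,0,0,0]]}}

```text
time_s: 8.38
ee_pos: [0.5185, -0.2837, 0.2126]
eef_rot: [-1.57, -0.347, -0.283]
force: [0.4, 1.5, -0.8]
grip_width: 0.0144
```

>>> {"op": "step_arm", "data": {"targets": [[-5,-2,18,0,0,0],[-9,-3,30,0,0,0],[-10,-4,34,0,0,0],[-10,-4,34,0,0,0],[-10,-4,34,0,0,0],[-10,-4,34,0,0,0],[-10,-4,34,0,0,0],[-9,-3,30,0,0,0],[-6,-2,22,0,0,0],[-3,-1,18,0,0,0],[0,0,0,0,0,0],[0,0,0,0,0,0]]}}

```text
time_s: 9.88
ee_pos: [0.5156, 0.0169, 0.2146]
eef_rot: [-1.571, -0.349, -0.282]
force: [0.8, 0.1, -1.6]
grip_width: 0.0141
```

```bash
python3 - <<'E'
from h import *
s=camera("side");crop(s,150,290,220,380,5,"pics/s8.png")
s=camera("top");crop(s,130,300,200,360,4,"pics/t8.png")
E
```

```text
(no output)
```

View pics/s8.png

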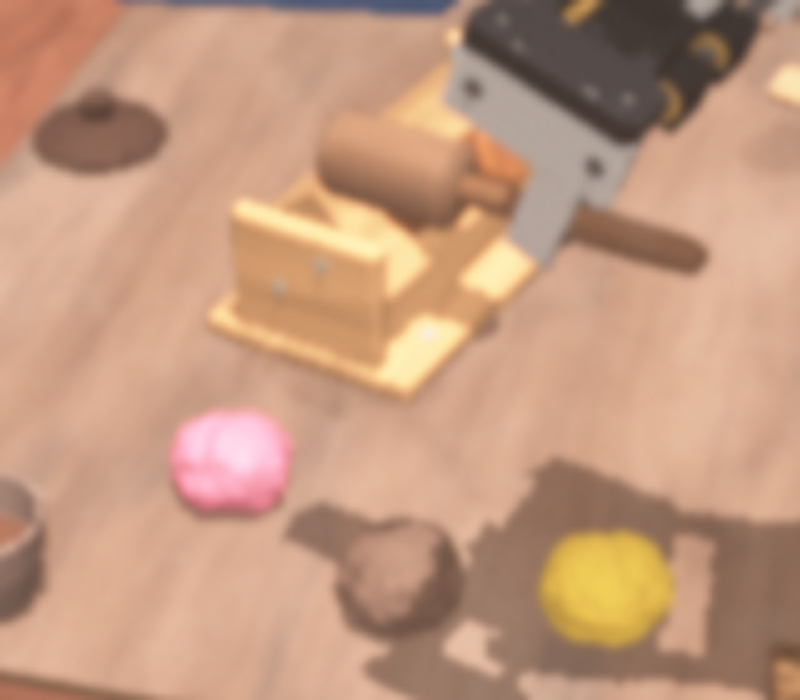

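View pics/t8.png

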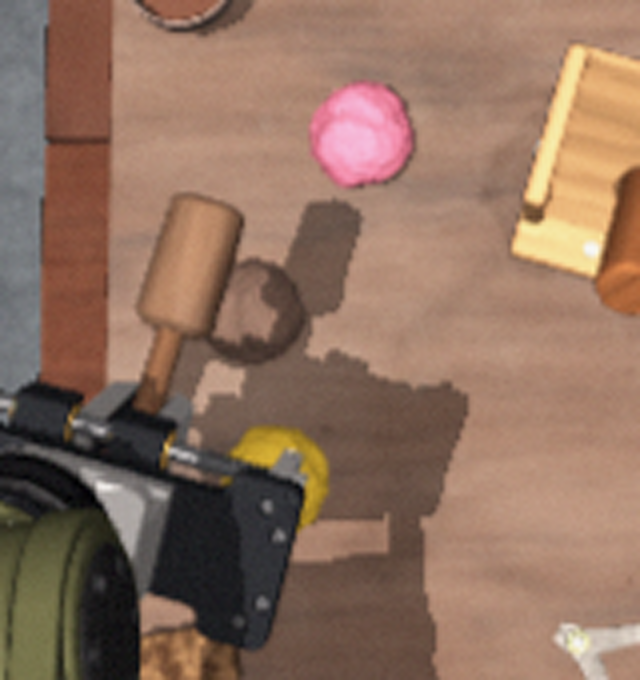

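```bash
python3 - <<'E'
from h import *
np.set_printoptions(precision=4,suppress=True)
s=camera("side");t=camera("top")
f=lambda p,k,c0,r0:((p[0]+.5)/k-.5+c0,(p[1]+.5)/k-.5+r0)
T=lambda *p:f(p,4,200,130); S=lambda *p:f(p,5,220,150)
print("head mid",*tri(t,T(191,263),s,S(396,168)))
# vertical plane containing grasp point with dir xr
xr=np.array([.9608,-.277,0]);n=np.array([.277,.9608,0])
g=np.array([.5156,.0169,.2146])-.019*(.342*xr-.94*np.array([0,0,1])); print("g",g)
for nm,p in(("far",(336,148)),("near",(452,193)),("root",(470,188)),("tip",(697,254)),("tipU",(700,240)),("tipL",(692,272))):
    o,d=ray(s,S(*p)); X=o+d*((g-o)@n)/(d@n); print(nm,X,"along",(X-g)@xr)
for d in(-.06,.042,.072,.102): 
  X=g+d*xr; print(d,(proj(t,X)-[200,130])*4,(proj(s,X)-[220,150])*5)
E
```

```text
head mid [ 0.5771 -0.0012  0.2306] 0.000877456023425402
g [0.5094 0.0187 0.2325]
far [ 0.6032 -0.0084  0.2318] along 0.09769218360112343
near [0.5522 0.0063 0.2272] along 0.044633422721062396
root [0.5446 0.0086 0.232 ] along 0.03662783442454261
tip [0.4521 0.0352 0.2331] along -0.05956645174118743
tipU [0.4514 0.0354 0.2395] along -0.060356361683305146
tipL [0.4535 0.0348 0.2246] along -0.05808357487292521
-0.06 [100.4798 550.0555] [695.9469 253.7268]
0.042 [169.3566 324.1104] [455.9218 181.3345]
0.072 [189.2553 258.8194] [389.4629 161.3125]
0.102 [208.9951 194.0433] [324.8077 141.8433]
```

>>> {"op": "step_arm", "data": {"targets": [[-2,6,0,0,0,-1],[-4,12,0,0,0,0],[-5,15,0,0,0,0],[-5,15,0,0,0,0],[-5,15,0,0,0,0],[-4,11,0,0,0,0],[-2,6,0,0,0,0],[0,0,0,0,0,0],[0,0,0,0,0,0]]}}

```text
time_s: 11.2
ee_pos: [0.5192, 0.0159, 0.1309]
eef_rot: [-1.571, -0.367, -0.282]
force: [0.3, -0.6, -1.4]
grip_width: 0.0143
```

```bash
python3 - <<'E'
from h import *
s=camera("side");crop(s,180,290,250,380,6,"pics/s9.png")
s=camera("top");crop(s,160,270,200,320,6,"pics/t9.png")
E
```

```text
(no output)
```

View pics/s9.png

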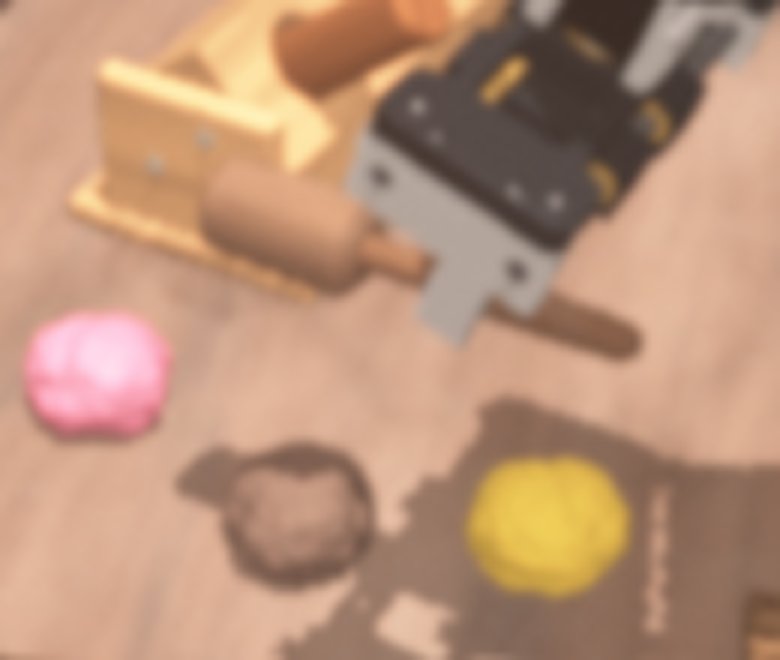

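View pics/t9.png

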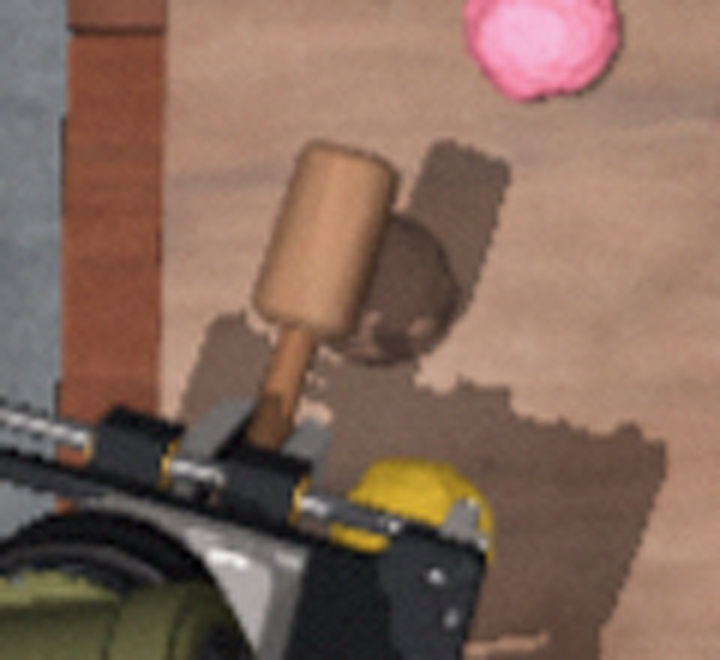

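```bash
python3 - <<'E'
from h import *
np.set_printoptions(precision=4,suppress=True)
s=camera("side");t=camera("top")
f=lambda p,k,c0,r0:((p[0]+.5)/k-.5+c0,(p[1]+.5)/k-.5+r0)
T=lambda *p:f(p,6,200,160); S=lambda *p:f(p,6,250,180)
H,e=tri(t,T(328,240),s,S(286,226));print("head mid",H,e)
n=np.array([.277,.9608,0]);xr=np.array([.9608,-.277,0])
for nm,p in(("rootmid",(378,250)),("fingermid",(415,263)),("out",(510,302)),("tip",(625,335))):
    o,d=ray(s,S(*p)); X=o+d*((H-o)@n)/(d@n); print(nm,X,"along",(X-H)@xr,"tilt",np.degrees((X-H)[2]/abs((X-H)@xr)))
# lump unchanged?
print("lump side",onz(s,S(299,515),.018))
E
```

```text
head mid [ 0.5808 -0.0018  0.1471] 0.0010233708930103896
rootmid [0.5464 0.0081 0.15  ] along -0.03582895040317131 tilt 4.545998232016542
fingermid [0.5327 0.0121 0.1497] along -0.050142227496870216 tilt 2.9784725011225284
out [0.498  0.022  0.1468] along -0.08620486181539035 tilt -0.20389697936198828
tip [0.4576 0.0337 0.1491] along -0.12825210052221173 tilt 0.8933410942889073
lump side [0.5778 0.0011 0.018 ]
```

>>> {"op": "step_arm", "data": {"targets": [[0,0,0,0,0,0],[0,0,0,0,0,0],[0,0,0,0,0,0],[0,0,0,0,0,0]]}}

```text
time_s: 11.9
ee_pos: [0.519, 0.0159, 0.1304]
eef_rot: [-1.571, -0.366, -0.282]
force: [-0.2, 1.4, -1.5]
grip_width: 0.0146
```

```bash
python3 - <<'E'
from station import get_obs, job
import numpy as np
o=get_obs();print(o["time_s"],np.abs(o["joint_vel"]).max(),o["grip_width"],o["ee_pos"]); print(job.hand_in())
E
```

```text
11.9 0.0022887325445510084 0.014623540972567605 [0.51899366 0.01589949 0.13038376]
the job is handed in; nothing more can be done
None
```

I gripped the mallet by its handle, drew it out along the socket axis, turned it level and brought its head over the brown lump. I handed the job in at 11.9 s with the gripper still holding the mallet.

| Check | Result |
|---|---|
| Head middle | about (0.581, -0.002, 0.147) m; the lump is at about (0.579, -0.002) m |
| Gap from lump to head | about 90 mm |
| Tilt | under about 1°, measured from the head's middle to the handle's tip |
| Joint speeds | almost zero |
| Grip opening | steady at about 14.5 mm, slightly under the nominal 15.6 mm handle diameter |

- **Disagreements:** two rough marks on the handle near the fingers gave tilts of 3 to 4.5°. I put this down to their short baseline and blurred edges. The two cameras place the lump's centre 3 to 4 mm apart.
- **Other objects:** the pictures show the roller still in its socket, and the lump measured within about 1 mm of its earlier side-view position. I did not measure the cork or the cup again; the gripper never went near them.

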